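Zero-check a dial depth gauge and hold it in a die pocket for reading

TASK

Take the dial depth gauge out of its wooden rest and first check its zero: press its foot flat on the plain end of the steel die's top for a second, so that the rod is pushed flush. Then lift it across to the pocket circled in red and set it upright with the rod in the middle of that pocket and the foot seated flat on the die, dial facing the front of the bench and in line with the die. Finish while holding it there, still pressed down lightly, so that I can read the depth; do not let go, and leave the hammer, pliers and bangle alone.

Things in the scene. Friction and masses are not known exactly. Their poses are not given: they have to be found in the camera images.
- gauge: Dial depth gauge, loose, 0.19 kg, upright in the rest. Origin: on the rod axis at the underside of the foot; z up, dial faces -x. Foot: bar 60 (y) x 16 (x) x 8 mm high. Grey square housing 44 mm wide (y), 20 mm thick plus 4 mm bezel, 28 to 72 mm above the foot's underside. Grip its flat left and right sides (normal to y) from above, fingertips 12 mm or more above the foot's underside.
- gauge_grip (a point): centre of the gauge's housing, 50 mm above the underside of the foot, on the rod axis
- gauge_dial (a point): centre of the dial face, 14 mm in front (gauge -x) of the rod axis and 50 mm above the underside of the foot
- rod_tip (a point): rounded lower tip of the gauge's thin sprung rod (4 mm thick); 12 mm below the foot when free
- rod (a joint): how far the sprung rod is pushed up into the gauge (m): 0 = fully out, 12 mm below the foot; 0.012 = flush with the foot (zero, black hand straight up). Weak spring: 0.5 N at 0, 2.3 N at 0.012. About 0.006 when the foot is seated over a pocket
- rest: Wooden rest, fixed, 44 (x) x 92 (y) mm. The foot stands 30 mm above the bench between lips 5 mm high (about 4 mm clear on every side); a 14 mm well takes the rod. Origin: centre of its underside. Lift the gauge 25 mm or more straight up to clear it
- die: Steel forming die, fixed, 60 (x) x 200 (y) mm, top face 32 mm above the bench. Origin: centre of its underside; front is -x. Three equal flat-bottomed round pockets 18 mm wide, 6 mm deep, at y = 70, 30 and -10 mm on the middle line (x = 0); the right end, y = -25 to -100 mm, is plain
- land (a point): middle of the plain end of the die's top face, in the die's frame at y = -62 mm, on the top face
- red_ring: red pencil circle, 25 mm wide, flat on the die's top face round the pocket to be measured (any of the three). Origin: centre of the circle, in the plane of the top face, over the centre of the pocket
- blue_ring_a: blue pencil circle, the same size, round a pocket already measured
- blue_ring_b: blue pencil circle round the other pocket already measured
- planishing_hammer: bystander: small hammer with a wooden handle, 166 x 70 x 23 mm, loose; leave alone. Origin: centre of its underside
- flat_pliers: bystander: pliers with orange grips, 160 x 56 x 13 mm, loose; leave alone. Origin: centre of its underside
- carved_bangle: bystander: brown-red bangle, 70 mm wide, 22 mm high, loose; leave alone. Origin: centre of its underside
Mind the look-alikes: they are no part of the job. Leave any pink or turquoise look-alike of the gauge alone.

How it is judged:
On the way, in this order (a step that is already met when the one before it is completed fails the run):
1. the gauge is lifted out of its rest (contact force between gauge and rest below 0.01 N and z of gauge in the frame of rest above 0.045 m and value of joint rod below 0.003 m), for 0.2 s.
2. zero check: the foot is pressed flat on the plain end of the die, the rod pushed flush (value of joint rod above 0.0105 m and contact force between gauge and die above 2 N and y of gauge in the frame of die below -0.03 m and z of gauge in the frame of die below 0.0335 m and angle between gauge's own z axis and vertical below 0.07 rad), for 0.5 s.
At the end, for the whole second after the job is handed in: The gauge is still held by the fingers, at rest: rod tip within 5 mm of the centre of the red-circled pocket and touching its floor, foot seated on the die's top face (within 1.5 mm), upright within 4 degrees, dial to the die's front within 17 degrees, pressed on the die with 3 to 25 N in all (horizontal distance between rod_tip and red_ring below 0.005 m and z of gauge in the frame of die below 0.0335 m and z of rod_tip in the frame of die below 0.0285 m and contact force between rod and die above 0.3 N and contact force between gauge and die between 3 and 25 N and angle between gauge's own z axis and vertical below 0.07 rad and angle between the x axis of gauge and the x axis of die, either way round below 0.3 rad and x of gauge_dial in the frame of die below -0.004 m and linear speed of gauge below 0.01 m/s and contact force between the fingers and gauge above 3 N); the arm keeps its last pose, push and grip.
It fails at once if the gauge is slammed or pressed hard on the die (contact force between gauge and die above 60 N).
It fails at once if the hammer is moved (distance of planishing_hammer from where it was at the start of the episode above 0.02 m).
It fails at once if the pliers are moved (distance of flat_pliers from where it was at the start of the episode above 0.02 m).
It fails at once if the bangle is moved (distance of carved_bangle from where it was at the start of the episode above 0.02 m).
It also fails if it takes over 58 s, if anything falls off the work surface, if the arm or the gripper's body presses on something with over 40 N, if the wrist force passes 120 N, or if a joint passes its speed limit or range.

ROBOT

A 6-joint arm with a two-finger parallel gripper is mounted at the origin on a cart in front of the work surface, level with it; the furniture and walls round the work are solid. World frame = base frame: x ahead of the robot, y to its left, z up, the work surface at z = 0. Lengths are in m, angles in rad, forces in N, time in s.
With the tool pointing down it reaches from about 0.35 to 0.875 m from the base axis. Payload 4.2 kg.
Tool frame: the origin (TCP) lies midway between the tips of the shut fingers; the grasp point (between the pads) lies 19 mm behind it; z points along the fingers, x is the direction in which the jaws open and shut, and the axes are right-handed (so a half turn about z gives the same grasp; the last joint's range is limited). The gripper opens to 85 mm and grips with 20 to 120 N. Pads are 22 mm wide; open, the fingers measure 114 mm over their backs; the gripper's body (76 mm by 85 mm) begins 54 mm behind the grasp point. The pads swing forward as they close: fully open they stand 13 mm farther back than shut.
Start: joints at [-1.019, 0.385, 0.008, 0, -1.194, -0.259], TCP at [0.18, -0.598, 0.231] pointing down, gripper open.
Joint ranges: [-3.14, 3.14], [-1.21, 2.06], [-1.07, 1.41], [-3.16, 2.05], [-2.99, -0.16], [-3.1, 3.1]. Speed limits (rad/s): [2.79, 2.79, 3.14, 3.14, 3.14, 3.14].

INTERFACE

Orientations are given as [roll, pitch, yaw] about the fixed x, y, z axes, in that order (R = Rz(yaw) Ry(pitch) Rx(roll)).
In Python, from station import env gives the robot as it stands. The module is installed in compiled form; this text tells all that it offers.
- The arm moves only by the tool drive_tool, never from a script. Its argument "series" is one flat list of numbers, 5 for each row, row after row: the shift along the world's x, y, z in cm, then the turn about the world's z in rad, then the finger opening in cm, from 0 to 8.54. A call has 1 to 20 rows; each row is the pose to reach, as a shift and turn from the pose commanded when the call began; what a row does not reach only later rows make up. A row lasts 1/12 s, in which the tool goes at most 41.7 mm and 7.16 degrees, less where a joint would pass 70% of its speed; a pose out of reach is approached as far as the arm can. A call with a gripper value outside its range is refused whole. The fingers move at their own pace and stop on an object; "force" is the grip in N (left out, the last holds). Time passes only in rows, so rows that repeat a pose let the fingers close. It gives the time, the measured TCP pose, the force and the opening at its end, in the units of the state.
- env.get_state(): the state, without advancing time (a new reading comes with each control period).
- env.grab_frame(name): name is "scene" or "top" or "wrist"; returns (picture, depth): 480x640x3 uint8, red, green, blue; 480x640 float32, m along the optical axis (not along the pixel's ray), 0 where there is no reading.
- env.get_calibration(name): a dict with "K" (3x3 intrinsics, pixels), "extrinsics" (4x4, takes a point from world to camera coordinates). Camera axes: x right, y down, z forward; pixel columns grow to the right and rows downward; lengths in m; the calibration is good to about 2 mm. A picture is of the moment at which its call begins: read the wrist's pose just before it. get_calibration takes no time and is no camera call; for the wrist camera it gives the pose at the moment of the call.
- env.close_job(): hands the job in, once; it reports no verdict.
The state is a dict: "t": time; "q": joint angles; "qvel": joint speeds; "tau": joint torques, N m; "eef_pos": TCP position; "tcp_rot": TCP orientation; "wrist_force": force on the tool from outside, world axes, zero at the start; "wrist_torque": the same for the moment, N m; "grip_width": finger opening in m.
Only numpy, scipy, OpenCV 4.12 (cv2) and the standard library are available. Lean on these libraries where they do the work, as an engineer would, in place of code of your own. Each camera call takes 0.05 s, during which the arm holds its last target. There are 200 camera calls.

## Working session

There is one attempt and no reset: what is moved stays moved. The work goes in short steps, Python scripts to look and compute and a tool call to move; the robot and the scene stay as the last step left them, time stands still between calls to the robot, and variables do not carry over. Pictures are saved under pics/ and viewed, about 8 in all and at most 12, crops included, and the job is handed in when it is done.

Besides the shell and the picture viewer there is one more tool, called after ">>>" as name(argument=value, ...) on one line, values as JSON. drive_tool: Moves the arm, as the interface text tells. Its arguments: {"type":"object","properties":{"series":{"type":"array"},"force":{"type":"number"}},"required":["series"]}

```bash
mkdir -p pics; cat > h.py <<'E'
from station import env
import numpy as np, cv2
def grab(n):
    c=env.get_calibration(n); p,d=env.grab_frame(n); return p,d,np.array(c["K"]),np.array(c["extrinsics"])
def ray(K,E,u,v,z):
    R=E[:3,:3];o=-R.T@E[:3,3];r=R.T@np.linalg.inv(K)@np.array([u,v,1.]);return o+r*(z-o[2])/r[2]
def proj(K,E,P):
    c=E[:3,:3]@np.array(P)+E[:3,3];c=K@c;return c[:2]/c[2]
def cloud(d,K,E):
    v,u=np.indices(d.shape);c=np.stack([(u-K[0,2])/K[0,0]*d,(v-K[1,2])/K[1,1]*d,d],-1)
    return (c-E[:3,3])@E[:3,:3]
def save(p,n): cv2.imwrite("pics/"+n,p[...,::-1])
E
python3 - <<'E'
from h import *
for n in("top","scene"):
    p,d,K,E=grab(n);save(p,n+"0.png");np.savez(n+"0.npz",p=p,d=d,K=K,E=E)
    print(n,K[0,0],-E[:3,:3].T@E[:3,3],E[2,:3])
print(env.get_state())
E
```

```text
top 607.9355828860116 [0.28916103 0.06316238 1.44652993] [ 0.17149247  0.0151653  -0.9850687 ]
scene 433.998721433654 [0.16057119 0.62586732 0.6807644 ] [ 0.41779163 -0.60109589 -0.68127372]
{'t': 0.1, 'q': array([-1.01938059e+00,  3.85469704e-01,  6.74786480e-03, -4.32958873e-04,
       -1.19399933e+00, -2.58609233e-01]), 'qvel': array([ 0.0014423 , -0.00196493,  0.00298209,  0.00209853,  0.00104578,
        0.00043352]), 'tau': array([-2.14995925e-04, -3.93320096e+01,  1.88930279e+01,  4.19789672e+00,
       -2.57562984e-03,  3.16477490e-06]), 'eef_pos': array([ 0.18026745, -0.59788663,  0.23033156]), 'tcp_rot': array([-3.14148929e+00, -1.96374432e-03,  1.86344304e+00]), 'wrist_force': array([-0.1480205 , -0.03648725, -0.01325935]), 'wrist_torque': array([ 3.83926485e-02, -5.19106236e-02, -4.15964957e-05]), 'grip_width': 0.08537609125502155}
```

View pics/top0.png

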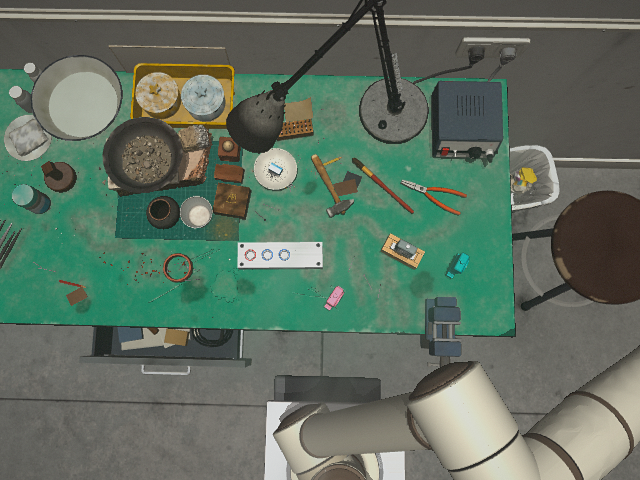

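View pics/scene0.png

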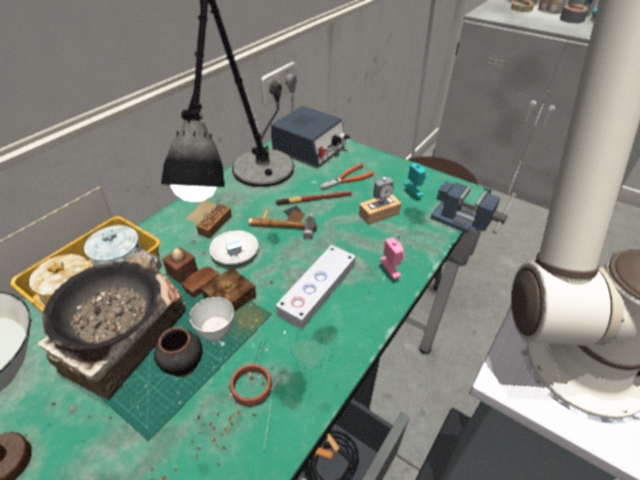

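The top view shows the die at about (280,255) with the red ring leftmost at (250,255). The rest with the gauge is at about (403,250), tilted. The hammer is behind the die at (335,185), and the pink look-alike is at (334,297). Next I'll measure these.

```bash
python3 - <<'E'
from h import *
f=np.load("top0.npz");p,d,K,E=[f[k] for k in"pdKE"]
X=cloud(d,K,E)
def blob(mask,roi):
    m=np.zeros(mask.shape,np.uint8);u0,u1,v0,v1=roi;m[v0:v1,u0:u1]=mask[v0:v1,u0:u1]
    n,l,s,c=cv2.connectedComponentsWithStats(m);return l==1+np.argmax(s[1:,4])
def rect(m,z,name):
    cs,_=cv2.findContours(m.astype(np.uint8),0,2);c=max(cs,key=cv2.contourArea)[:,0]
    w=np.array([ray(K,E,u,v,z)[:2] for u,v in c],np.float32)*1000
    r=cv2.minAreaRect(w);print(name,r,len(c))
hsv=cv2.cvtColor(p,cv2.COLOR_RGB2HSV)
z=X[...,2]
dm=(hsv[...,1]<60)&(hsv[...,2]>130)
b=blob(cv2.morphologyEx((dm|(hsv[...,0]>95)).astype(np.uint8),cv2.MORPH_CLOSE,np.ones((3,3))),(230,330,235,275));rect(b,.032,"die");print("z",np.median(z[b]))
R=p.astype(int)
for n,m in(("red",R[...,0]-R[...,2]>50),("blue",R[...,2]-R[...,0]>40)):
    mm=np.zeros(z.shape,np.uint8);mm[243:268,240:320]=m[243:268,240:320]
    k,l,s,c=cv2.connectedComponentsWithStats(cv2.dilate(mm,np.ones((3,3))))
    for i in range(1,k):
        if s[i,4]>15:print(n,s[i],ray(K,E,*c[i],.032))
wm=(hsv[...,0]<25)&(hsv[...,1]>70)&(hsv[...,2]>80)
b=blob(wm.astype(np.uint8),(375,430,225,275));rect(b,.035,"rest");print("z",np.percentile(z[b],[5,50,95]))
# gauge top
roi=np.zeros(z.shape,bool);roi[220:275,375:430]=1
g=roi&(z>.075)
print("gauge pts",g.sum(),X[g].mean(0),X[g].max(0),X[g].min(0))
print(cv2.minAreaRect((X[g][:,:2]*1000).astype(np.float32)))
big=cv2.resize(p[215:315,320:480],None,fx=5,fy=5,interpolation=2);save(big,"c1.png")
s=np.load("scene0.npz");q=s["p"][160:290,280:440];save(cv2.resize(q,None,fx=4,fy=4,interpolation=2),"c2.png")
E
```

```text
die ((484.39630126953125, 129.340576171875), (92.38822174072266, 216.08102416992188), 1.3434295654296875) 81
z 0.02896752730572898
red [244 248  13  14 113] [0.48245142 0.20693276 0.032     ]
blue [261 248  13  14 116] [0.48324729 0.16687561 0.032     ]
blue [278 248  13  14 112] [0.48446917 0.12714846 0.032     ]
rest ((499.5986022949219, -150.7779541015625), (91.39154815673828, 48.12763214111328), 64.12017822265625) 116
z [0.0260594  0.03250961 0.03756058]
gauge pts 248 [ 0.48626928 -0.13829434  0.16214216] [0.51549135 0.06316238 1.44652993] [ 0.28916103 -0.17092743  0.07566234]
((391.50970458984375, -56.506263732910156), (44.34571838378906, 311.7961730957031), 48.633975982666016)
```

View pics/c1.png

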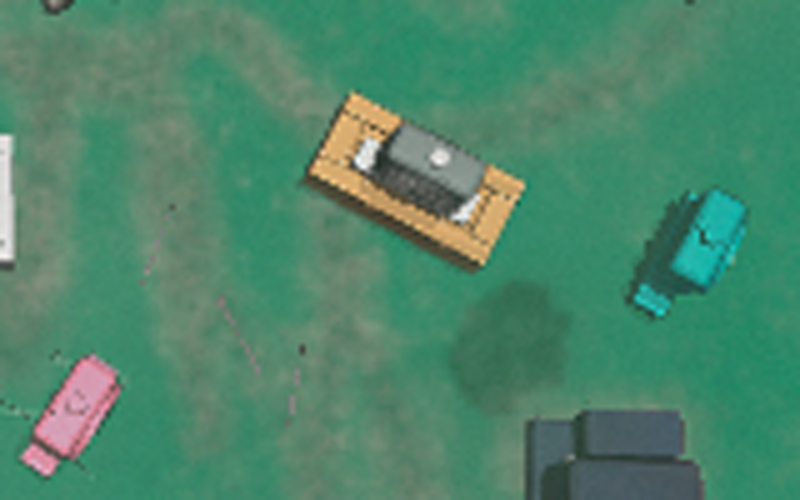

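The grey gauge is upright in the rest, at yaw about -0.45, and the scene view shows its dial facing front-left. The die is at yaw about 0.025 with the red ring at (0.482, 0.207). Now I'll move above the rest for a close look.

>>> drive_tool(series=[3,4,1,-0.1,8.5,5,7,2,-0.2,8.5,8,10,2,-0.3,8.5,10,13,2,-0.4,8.5,12,16,2,-0.5,8.5,14,19,2,-0.6,8.5,16,22,2,-0.7,8.5,18,25,2,-0.744,8.5,20,28,2,-0.744,8.5,22,31,2,-0.744,8.5,24,34,2,-0.744,8.5,26,37,2,-0.744,8.5,28,40,2,-0.744,8.5,30,43,2,-0.744,8.5,32,44.7,2,-0.744,8.5,32,44.7,2,-0.744,8.5,32,44.7,2,-0.744,8.5])

```text
t: 1.52
eef_pos: [0.5008, -0.1503, 0.2506]
tcp_rot: [-3.14, 0.001, 1.122]
wrist_force: [-1.4, -0.8, -0.4]
grip_width: 0.0848
```

```bash
python3 - <<'E'
from h import *
s=env.get_state();print(s["t"],s["eef_pos"],s["tcp_rot"],s["q"])
p,d,K,E=grab("wrist");save(p,"w1.png");np.savez("w1.npz",p=p,d=d,K=K,E=E)
print(-E[:3,:3].T@E[:3,3],E[2,:3],proj(K,E,[.499,-.151,.1]))
E
```

```text
1.5167 [ 0.50077927 -0.15029779  0.25055598] [-3.14007438e+00  5.07976709e-04  1.12187259e+00] [ 1.88920411e-02  1.97216024e-01 -2.07939435e-01 -2.51452609e-04
 -1.16722509e+00 -2.03851356e+00]
[ 0.42662925 -0.1137811   0.39333897] [ 0.28945816 -0.13899671 -0.94704482] [321.77812917 224.94004231]
```

View pics/w1.png

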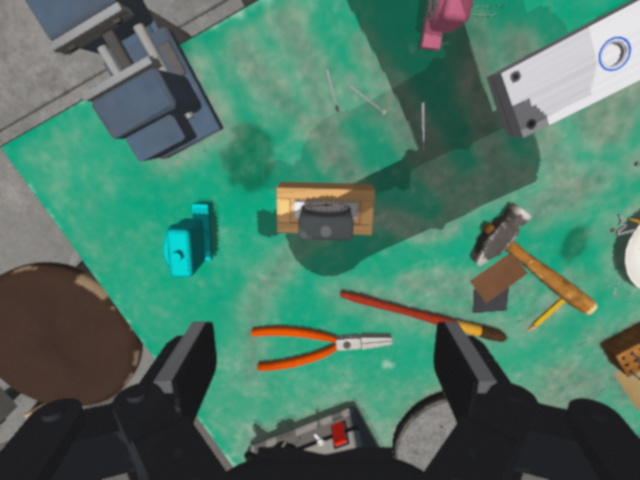

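The wrist view shows the rest centred at (325,208), square to the jaws. The housing top is at about (327,232) and the dial bezel is on the camera (robot) side. Now for the exact centre and yaw.

```bash
python3 - <<'E'
from h import *
f=np.load("w1.npz");p,d,K,E=[f[k] for k in"pdKE"];X=cloud(d,K,E);z=X[...,2]
hsv=cv2.cvtColor(p,cv2.COLOR_RGB2HSV)
def roi(m):
    o=np.zeros(z.shape,np.uint8);o[175:250,265:390]=m[175:250,265:390];return o
wood=roi((hsv[...,0]<25)&(hsv[...,1]>70)&(hsv[...,2]>60))
wz=X[(wood>0)&(abs(z-.0335)<.0045)]
r=cv2.minAreaRect((wz[:,:2]*1000).astype(np.float32));print("rest top by depth",r,len(wz))
g=(roi((z>.09)&(z<.135))>0)&(d>0)
print(np.percentile(z[g],[2,20,50,80,98]))
t=X[g&(abs(z-.102)<.004)];r=cv2.minAreaRect((t[:,:2]*1000).astype(np.float32));print("housing top",r,len(t))
hi=X[g&(z>.107)]; print("stem",hi.mean(0) if len(hi) else 0,len(hi))
dark=roi((hsv[...,1]<80)&(hsv[...,2]<90)&(z>.085));
cs,_=cv2.findContours(dark,0,2);c=max(cs,key=cv2.contourArea);print("px box",cv2.boundingRect(c),cv2.minAreaRect(c))
save(cv2.resize(p[170:255,260:395],None,fx=5,fy=5,interpolation=2),"w1c.png")
for u,v in((277,183),(374,183),(374,235),(277,235)):print(ray(K,E,u,v,.035))
E
```

```text
rest top by depth ((504.0599670410156, -150.61581420898438), (91.8731918334961, 44.057777404785156), 62.64697265625) 2412
[0.09168548 0.09914369 0.10141572 0.10241203 0.10933471]
housing top ((501.0423278808594, -148.55430603027344), (43.882041931152344, 23.714134216308594), 62.4017333984375) 1281
stem [ 0.50250306 -0.14927893  0.1091378 ] 101
px box (299, 207, 54, 33) ((325.5, 223.0), (32.0, 53.0), 90.0)
[ 0.46058239 -0.17905916  0.035     ]
[ 0.4998369  -0.09786118  0.035     ]
[ 0.54624481 -0.1179806   0.035     ]
[ 0.50520248 -0.20285084  0.035     ]
```

View pics/w1c.png

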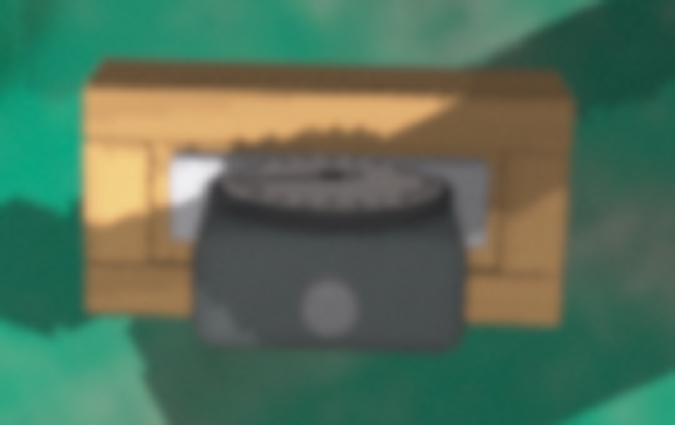

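>>> drive_tool(series=[0.2,0.1,-2,-0.03,8.5,0.2,0.1,-5,-0.03,8.5,0.2,0.1,-8,-0.03,8.5,0.2,0.1,-11,-0.03,8.5,0.2,0.1,-13,-0.03,8.5,0.2,0.1,-15,-0.03,8.5,0.2,0.1,-17,-0.03,8.5,0.2,0.1,-18.5,-0.03,8.5,0.2,0.1,-19.5,-0.03,8.5,0.2,0.1,-19.5,-0.03,8.5,0.2,0.1,-19.5,-0.03,8.5,0.2,0.1,-19.5,-0.03,8.5], force=50)

```text
t: 2.57
eef_pos: [0.503, -0.1508, 0.0574]
tcp_rot: [3.14, -0.001, 1.089]
wrist_force: [1.0, 0.0, 0.8]
grip_width: 0.0847
```

>>> drive_tool(series=[0,0.1,0,0,7,0,0.1,0,0,5.5,0,0.1,0,0,4.8,0,0.1,0,0,4.4,0,0.1,0,0,3.5,0,0.1,0,0,3,0,0.1,0,0,3,0,0.1,0,0,3,0,0.1,0,0,3,0,0.1,0,0,3,0,0.1,0,0,3,0,0.1,0,0,3], force=50)

```text
t: 3.57
eef_pos: [0.5027, -0.1495, 0.057]
tcp_rot: [3.141, -0.0, 1.09]
wrist_force: [-2.1, -1.0, 5.7]
grip_width: 0.0433
```

>>> drive_tool(series=[0,0.1,0.5,0,3,0,0.1,1.2,0,3,0,0.1,2.2,0,3,0,0.1,3.2,0,3,0,0.1,4.2,0,3,0,0.1,5.2,0,3,0,0.1,6,0,3,0,0.1,6,0,3,0,0.1,6,0,3,0,0.1,6,0,3,0,0.1,6,0,3])

```text
t: 4.48
eef_pos: [0.5019, -0.1483, 0.1157]
tcp_rot: [-3.14, 0.001, 1.089]
wrist_force: [0.2, 0.1, -1.7]
grip_width: 0.0437
```

```bash
python3 - <<'E'
from h import *
s=env.get_state();print(s["t"],s["eef_pos"],s["tcp_rot"],s["wrist_force"],s["wrist_torque"],s["grip_width"])
p,d,K,E=grab("wrist");save(p,"w2.png");np.savez("w2.npz",p=p,d=d,K=K,E=E)
q,d2,K2,E2=grab("scene");np.savez("s2.npz",p=q,d=d2,K=K2,E=E2)
u,v=proj(K2,E2,[.503,-.15,.1]).astype(int);print(u,v)
a=cv2.resize(q[v-50:v+50,u-50:u+50],(400,400),interpolation=2);b=cv2.resize(p,(533,400))
save(np.hstack([a,b])[:, :800],"v2.png")
E
```

```text
4.4833 [ 0.5018557  -0.14833904  0.1156825 ] [-3.14020870e+00  5.13787575e-04  1.08933303e+00] [ 0.15869593  0.10074045 -1.65945897] [ 0.00128656  0.01482288 -0.02669197] 0.04368322308910704
384 180
```

View pics/v2.png

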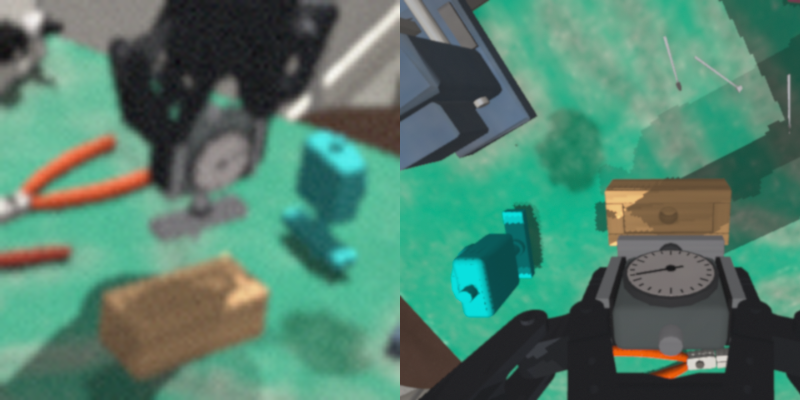

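The lifted gauge hangs upright, with the rod out, the foot clear of the rest and the dial towards the front. Now I'll move it over the die's plain end.

>>> drive_tool(series=[-0.1,1.5,0,0.05,3,-0.2,3.5,0,0.1,3,-0.4,5.5,0,0.15,3,-0.6,7.5,0,0.2,3,-0.7,9.5,0,0.25,3,-0.9,11.5,0,0.3,3,-1.0,13.5,0,0.35,3,-1.1,15.5,0,0.4,3,-1.3,17.5,0,0.45,3,-1.4,19.5,0,0.5,3,-1.5,21,0,0.507,3,-1.6,22.3,0,0.507,3,-1.6,22.3,0,0.507,3,-1.6,22.3,0,0.507,3,-1.6,22.3,0,0.507,3])

```text
t: 5.83
eef_pos: [0.4861, 0.0743, 0.116]
tcp_rot: [-3.141, 0.0, 1.596]
wrist_force: [0.0, -0.3, -3.2]
grip_width: 0.0433
```

```bash
python3 - <<'E'
from h import *
s=env.get_state();print(s["t"],s["eef_pos"],s["tcp_rot"],s["wrist_force"],s["wrist_torque"],s["grip_width"],s["q"])
p,d,K,E=grab("wrist");save(p,"w3.png");np.savez("w3.npz",p=p,d=d,K=K,E=E)
for P in([.4824,.207,.032],[.4858,.075,.032]):print(proj(K,E,P))
E
```

```text
5.8333 [0.48614851 0.07428223 0.11601172] [-3.14072181e+00  4.03774649e-04  1.59649204e+00] [ 0.0062954  -0.2845788  -3.19928342] [-0.0576239   0.01300532 -0.02454095] 0.04326075174670352 [ 4.82553599e-01  2.84032869e-01 -4.71280982e-01 -2.99014940e-05
 -8.16442123e-01 -2.02763390e+00]
[535.8738741  253.82558526]
[324.84104166 254.10528308]
```

View pics/w3.png

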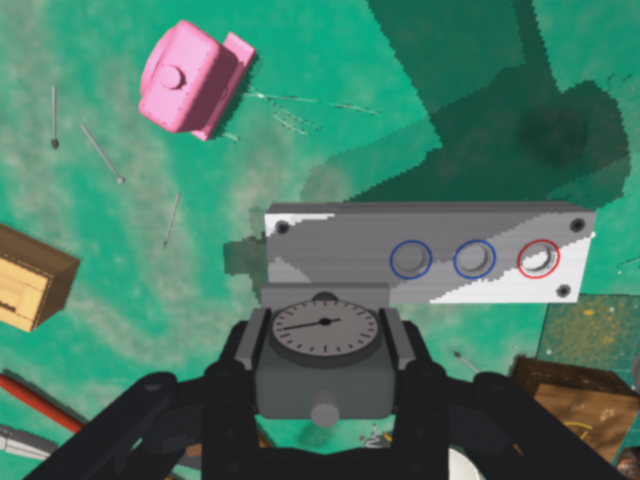

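The wrist view shows the gauge over the plain end. The rings are blue (411,259), blue (475,258) and red (539,259), and the foot's front face is parallel to the die. I'll refine the ring and gauge positions from this view.

```bash
python3 - <<'E'
from h import *
f=np.load("w3.npz");p,d,K,E=[f[k] for k in"pdKE"];X=cloud(d,K,E);z=X[...,2]
R=p.astype(int)
def cen(m,u0,u1):
    o=np.zeros(z.shape,np.uint8);o[232:285,u0:u1]=m[232:285,u0:u1]
    cs,_=cv2.findContours(o,0,2);c=max(cs,key=cv2.contourArea);(e,ax,a)=cv2.fitEllipse(c);return e,ax
rs=[]
for n,m,a,b in(("red",R[...,0]-R[...,2]>60,510,570),("b1",R[...,2]-R[...,0]>40,445,505),("b2",R[...,2]-R[...,0]>40,380,440)):
    e,ax=cen(m,a,b);P=ray(K,E,*e,.032);rs.append(P);print(n,e,ax,P)
v=rs[0]-rs[2];print("len",np.hypot(*v[:2]),"yaw",np.arctan2(-v[0],v[1]))
top=(abs(z-.032)<.003)&(d>0);top[:205]=0;top[305:]=0;top[:,:262]=0;top[:,600:]=0
t=X[top];print("die z",np.median(t[:,2]),cv2.minAreaRect((t[:,:2]*1000).astype(np.float32)))
# gauge: foot front top edge & housing front
fm=X[285:290,275:375];print("foot top z,x",np.median(fm[...,2]),np.median(fm[...,0]))
for r in range(282,306,3):print(r,X[r,280:375].mean(0).round(4),end=" ")
st=(z>.15)&(d>0);
for r in(340,365,390):print(r,X[r,325].round(4))
print(X[412,325].round(4))
row=X[292];g=(d[292]<.33)&(d[292]>0);u=np.where(g)[0];u=u[(u>250)&(u<400)];print(u.min(),u.max(),X[292,u.min()],X[292,u.max()])
E
```

```text
red (538.4246826171875, 258.8836669921875) (36.37302017211914, 44.23759841918945) [0.48572512 0.20928307 0.032     ]
b1 (474.4596862792969, 259.04901123046875) (37.79863357543945, 43.734928131103516) [0.48681423 0.16909976 0.032     ]
b2 (410.5816650390625, 259.4063720703125) (38.61994171142578, 42.16131591796875) [0.48803084 0.12897835 0.032     ]
len 0.08033781585161928 yaw 0.028704313087752682
die z 0.032203378779167555 ((487.6470947265625, 139.04217529296875), (61.29572677612305, 200.85189819335938), 1.8475570678710938)
foot top z,x 0.09594039250089736 0.4789215013896553
282 [0.4787 0.0758 0.0905] 285 [0.478  0.0756 0.0956] 288 [0.479  0.0758 0.0966] 291 [0.4803 0.0758 0.0971] 294 [0.4799 0.0759 0.1011] 297 [0.4828 0.0759 0.0982] 300 [0.4815 0.0758 0.1039] 303 [0.4785 0.0758 0.1127] 340 [0.4726 0.0746 0.1503]
365 [0.4752 0.0747 0.1599]
390 [0.4832 0.0749 0.1613]
[0.4848 0.0749 0.1688]
251 399 [0.52793131 0.02173358 0.00112267] [0.51086055 0.12372087 0.03169616]
```

>>> drive_tool(series=[0.1,0.1,-1,0,3,0.3,0.2,-2,0,3,0.3,0.2,-3,0,3,0.3,0.2,-3.8,0,3,0.3,0.2,-4.5,0,3,0.3,0.2,-5,0,3,0.3,0.2,-5.2,0,3,0.3,0.2,-5.2,0,3,0.3,0.2,-5.2,0,3])

```text
t: 6.63
eef_pos: [0.4894, 0.0765, 0.0644]
tcp_rot: [-3.141, 0.0, 1.597]
wrist_force: [0.5, -0.8, -0.4]
grip_width: 0.0434
```

>>> drive_tool(series=[0,0,-0.05,0,3,0,0,-0.1,0,3,0,0,-0.15,0,3,0,0,-0.2,0,3,0,0,-0.25,0,3,0,0,-0.3,0,3,0,0,-0.3,0,3])

```text
t: 7.22
eef_pos: [0.4896, 0.0767, 0.0614]
tcp_rot: [3.141, -0.0, 1.597]
wrist_force: [-0.0, -0.4, 0.1]
grip_width: 0.044
```

>>> drive_tool(series=[0,0,-0.05,0,3,0,0,-0.1,0,3,0,0,-0.15,0,3,0,0,-0.15,0,3,0,0,-0.15,0,3])

```text
t: 7.63
eef_pos: [0.4896, 0.0767, 0.0598]
tcp_rot: [3.141, -0.0, 1.597]
wrist_force: [0.3, -0.5, -0.2]
grip_width: 0.0434
```

>>> drive_tool(series=[0,0,-0.05,0,3,0,0,-0.1,0,3,0,0,-0.15,0,3,0,0,-0.15,0,3,0,0,-0.15,0,3])

```text
t: 8.05
eef_pos: [0.4896, 0.0767, 0.059]
tcp_rot: [3.141, -0.0, 1.597]
wrist_force: [-1.4, 0.2, 4.8]
grip_width: 0.0438
```

>>> drive_tool(series=[0,0,-0.03,0,3,0,0,-0.06,0,3,0,0,-0.06,0,3,0,0,-0.06,0,3,0,0,-0.06,0,3,0,0,-0.06,0,3,0,0,-0.06,0,3,0,0,-0.06,0,3,0,0,-0.06,0,3,0,0,-0.06,0,3,0,0,-0.06,0,3,0,0,-0.06,0,3,0,0,-0.06,0,3,0,0,-0.06,0,3,0,0,-0.06,0,3,0,0,-0.06,0,3])

```text
t: 9.38
eef_pos: [0.4896, 0.0767, 0.059]
tcp_rot: [3.141, -0.0, 1.597]
wrist_force: [-2.7, 0.2, 9.4]
grip_width: 0.0433
```

```bash
python3 - <<'E'
from h import *
s=env.get_state();print(s["t"],s["eef_pos"],s["tcp_rot"],s["wrist_force"],s["wrist_torque"],s["grip_width"])
p,d,K,E=grab("wrist");np.savez("w4.npz",p=p,d=d,K=K,E=E)
save(cv2.resize(p[200:420,230:600],None,fx=2,fy=2,interpolation=2),"w4.png")
E
```

```text
9.3833 [0.48963263 0.07670178 0.05900741] [ 3.14083923e+00 -3.54432564e-05  1.59702093e+00] [-2.66284563  0.20617216  9.35419113] [-0.04483371  1.03547175  0.05075555] 0.04332496856561179
```

View pics/w4.png

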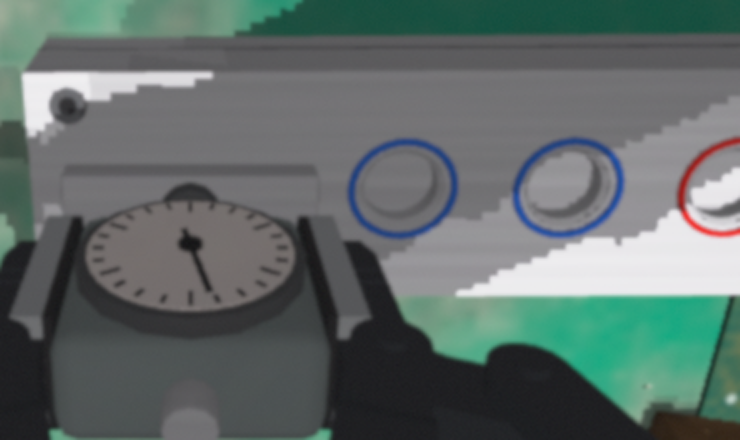

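The foot sits on the plain end beside the blue rings. The image shows the dial top-down, and the hand is about 12° off straight up. I'll check tilt from the depth data.

```bash
python3 - <<'E'
from h import *
f3=np.load("w3.npz");f4=np.load("w4.npz")
def fit(f,box,lo,hi,zr):
    X=cloud(f["d"],f["K"],f["E"]);v0,v1,u0,u1=box;P=X[v0:v1,u0:u1].reshape(-1,3)
    P=P[(P[:,2]>zr[0])&(P[:,2]<zr[1])]
    for _ in range(5):
        c=P.mean(0);n=np.linalg.svd(P-c,full_matrices=False)[2][2];e=abs((P-c)@n);P=P[e<max(2*e.std(),.0004)] if len(P)>50 else P
    n*=np.sign(n@np.array(hi));return len(P),c.round(4),n.round(3)
for nm,f,dz in(("hover",f3,.0575),("seated",f4,0)):
    print(nm,"dial",fit(f,(310,345,285,365),0,[-1,0,0],(0,.3)))
    print(nm,"top",fit(f,(372,400,275,375),0,[0,0,1],(0.09+dz,.112+dz)))
    print(nm,"foot",fit(f,(285,297,268,384),0,[0,0,1],(.03+dz,.044+dz)))
X=cloud(f4["d"],f4["K"],f4["E"])
for r in range(280,300,2):print(r,X[r,262:300].mean(0).round(4),X[r,350:386].mean(0).round(4))
E
```

```text
hover dial (1935, array([0.4729, 0.0747, 0.1416]), array([-1.   , -0.023, -0.005]))
hover top (1253, array([0.4818, 0.0747, 0.1609]), array([-0.112, -0.002,  0.994]))
hover foot (388, array([0.4801, 0.0748, 0.0966]), array([-0.591, -0.013,  0.807]))
seated dial (1652, array([0.4763, 0.077 , 0.0842]), array([-1.   , -0.025, -0.01 ]))
seated top (1252, array([0.4852, 0.0766, 0.1039]), array([-0.11 , -0.005,  0.994]))
seated foot (402, array([0.4837, 0.0774, 0.0397]), array([-0.508, -0.011,  0.861]))
280 [0.4803 0.0566 0.0367] [0.4813 0.0976 0.0321]
282 [0.4826 0.0561 0.0337] [0.4816 0.0975 0.0337]
284 [0.4827 0.0563 0.0359] [0.4816 0.0972 0.036 ]
286 [0.4827 0.0566 0.0381] [0.4817 0.097  0.0382]
288 [0.4829 0.0568 0.0398] [0.482  0.0969 0.0396]
290 [0.4837 0.0568 0.0402] [0.4828 0.0968 0.0401]
292 [0.4848 0.0568 0.0401] [0.4839 0.0969 0.0399]
294 [0.4836 0.0571 0.0446] [0.4847 0.097  0.0403]
296 [0.4847 0.0571 0.0443] [0.4792 0.0953 0.0536]
298 [0.4879 0.0567 0.04  ] [0.4868 0.0971 0.0403]
```

```bash
python3 - <<'E'
from h import *
f=np.load("w4.npz");p,d,K,E=[f[k] for k in"pdKE"]
R=p.astype(int);rs=[]
for n,m,a,b in(("red",R[...,0]-R[...,2]>60,560,640),("b1",R[...,2]-R[...,0]>40,482,548),("b2",R[...,2]-R[...,0]>40,398,465)):
    o=np.zeros(R.shape[:2],np.uint8);o[255:335,a:b]=m[255:335,a:b]
    c=max(cv2.findContours(o,0,2)[0],key=cv2.contourArea);e,ax,_=cv2.fitEllipse(c);P=ray(K,E,*e,.032);rs.append(P);print(n,e,ax,P)
v=rs[0]-rs[2];print(np.hypot(*v[:2]),np.arctan2(-v[0],v[1]))
# foot ends along y at top edge (z=.040)
X=cloud(d,K,E);m=(abs(X[...,2]-.040)<.0015)&(d>0);m[:284]=0;m[298:]=0;m[:,:240]=0;m[:,400:]=0
q=X[m];print(np.percentile(q[:,1],[.5,99.5]),len(q))
E
```

```text
red (596.8532104492188, 293.2790222167969) (45.6286735534668, 58.31044387817383) [0.48560965 0.20939223 0.032     ]
b1 (513.90478515625, 293.6238708496094) (47.26753234863281, 57.16408920288086) [0.48678528 0.16914375 0.032     ]
b2 (431.17303466796875, 293.9329528808594) (48.307403564453125, 54.976715087890625) [0.48793948 0.12898887 0.032     ]
0.08043710127809764 0.028968699418222724
[0.0477246  0.10656135] 1312
```

The foot is flat: its top sits at 0.040 and the dial face is vertical. Next I'll lift and carry it to the red pocket.

>>> drive_tool(series=[0,0,0.5,0,3,0,0,1.5,0,3,0,0,3,0,3,-0.1,1.5,3,0,3,-0.1,3.5,3,0,3,-0.2,5.5,3,0,3,-0.3,7.5,3,0,3,-0.4,9.5,3,0,3,-0.4,11.5,3,0,3,-0.5,12.7,3,0,3,-0.5,13.2,3,0,3,-0.5,13.2,3,0,3,-0.5,13.2,3,0,3,-0.5,13.2,3,0,3])

```text
t: 10.6
eef_pos: [0.4841, 0.2076, 0.0875]
tcp_rot: [-3.141, 0.001, 1.596]
wrist_force: [0.7, -0.9, -2.7]
grip_width: 0.0432
```

```bash
cat > m.py <<'E'
from h import *
import sys
s=env.get_state();print(s["t"],s["eef_pos"],s["tcp_rot"],s["wrist_force"])
p,d,K,E=grab("wrist");np.savez(sys.argv[1]+".npz",p=p,d=d,K=K,E=E)
u,v=proj(K,E,[.4856,.2094,.032]);print(u,v)
R=p.astype(int);m=((R[...,0]-R[...,2]>60)&(R[...,0]-R[...,1]>60)).astype(np.uint8);k=np.zeros_like(m);a,b=int(u),int(v);k[b-45:b+45,a-45:a+45]=m[b-45:b+45,a-45:a+45]
c=np.vstack(cv2.findContours(k,0,1)[0]);print(len(c),cv2.boundingRect(c))
W=np.array([ray(K,E,x,y,.032)[:2] for x,y in c[:,0]])*1000
(c0,r)=cv2.minEnclosingCircle(W.astype(np.float32));print("enclosing circle",c0,r)
A=np.c_[2*W,np.ones(len(W))];q=np.linalg.lstsq(A,(W**2).sum(1),rcond=None)[0];print("circle fit",q[:2],np.sqrt(q[2]+q[:2]@q[:2]))
save(cv2.resize(p[max(0,b-100):b+120,200:460],None,fx=3,fy=2.7,interpolation=2)[:600],sys.argv[1]+".png")
E
python3 m.py w5
```

```text
10.6 [0.48408006 0.20759986 0.087487  ] [-3.14067848e+00  5.75504295e-04  1.59555873e+00] [ 0.71220251 -0.86464508 -2.69522406]
326.7242092409937 274.75635288837947
145 (303, 253, 46, 28)
enclosing circle (485.38555908203125, 208.71505737304688) 12.893832206726074
circle fit [485.47474465 208.76654589] 12.411632548646432
```

View pics/w5.png

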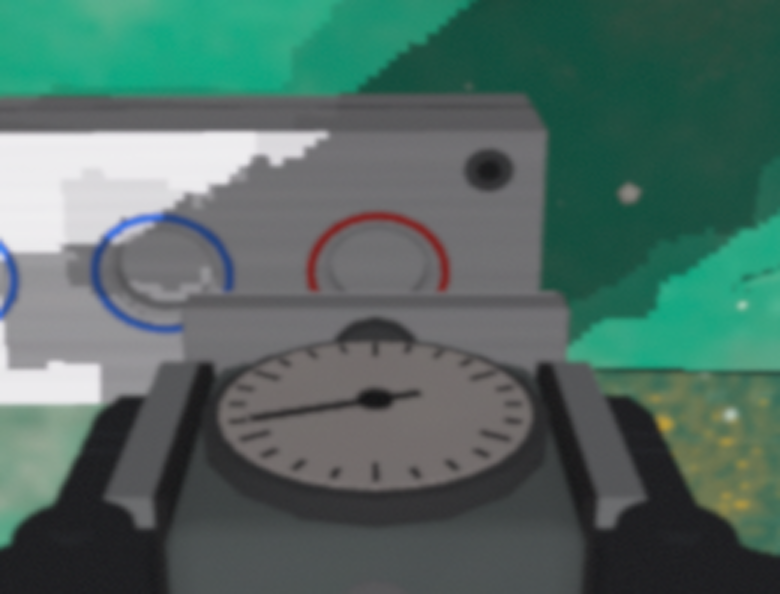

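The view shows the red ring at about (327,270) with the foot just short of it, still in the air. A correction of +0.6/+0.8 mm is needed, then I'll descend.

>>> drive_tool(series=[0.06,0.08,-0.5,0,3,0.06,0.08,-1.2,0,3,0.06,0.08,-1.8,0,3,0.06,0.08,-2.2,0,3,0.06,0.08,-2.5,0,3,0.06,0.08,-2.6,0,3,0.06,0.08,-2.7,0,3,0.06,0.08,-2.75,0,3,0.06,0.08,-2.75,0,3,0.06,0.08,-2.75,0,3])

```text
t: 11.48
eef_pos: [0.4851, 0.2095, 0.0604]
tcp_rot: [3.141, -0.0, 1.597]
wrist_force: [0.4, -0.2, -0.8]
grip_width: 0.0433
```

```bash
python3 m.py w6; python3 - <<'E'
from h import *
f=np.load("w6.npz");X=cloud(f["d"],f["K"],f["E"]);z=X[...,2]
m=(abs(z-.0413)<.0022);m[:284]=0;m[300:]=0;m[:,:240]=0;m[:,400:]=0
q=X[m];print(np.percentile(q[:,1],[.5,50,99.5]),len(q),q[:,2].mean())
for r in range(278,300,2):print(r,X[r,310:340].mean(0).round(4))
E
```

```text
11.4833 [0.48506809 0.20950051 0.06042516] [ 3.14133770e+00 -1.96706273e-04  1.59668225e+00] [ 0.44753255 -0.18750266 -0.77716127]
323.19336161841886 294.3273576919395
88 (300, 270, 44, 12)
enclosing circle (478.242919921875, 208.4137725830078) 10.400924682617188
circle fit [485.03684036 208.7186006 ] 12.046456949317967
[0.18045168 0.21007228 0.239407  ] 1628 0.041268125026621146
278 [0.4785 0.2098 0.0283]
280 [0.4775 0.2096 0.033 ]
282 [0.4752 0.2098 0.0405]
284 [0.4776 0.2098 0.0374]
286 [0.4777 0.2098 0.0395]
288 [0.4779 0.2098 0.0412]
290 [0.4788 0.2099 0.0414]
292 [0.4794 0.2099 0.0423]
294 [0.4799 0.2099 0.0433]
296 [0.4802 0.2099 0.0447]
298 [0.4783 0.2101 0.0507]
```

>>> drive_tool(series=[-0.04,-0.1,0,0,3,-0.04,-0.1,-0.05,0,3,-0.04,-0.1,-0.1,0,3,-0.04,-0.1,-0.15,0,3,-0.04,-0.1,-0.2,0,3,-0.04,-0.1,-0.22,0,3,-0.04,-0.1,-0.24,0,3,-0.04,-0.1,-0.24,0,3,-0.04,-0.1,-0.24,0,3,-0.04,-0.1,-0.24,0,3])

```text
t: 12.37
eef_pos: [0.4851, 0.2087, 0.059]
tcp_rot: [3.14, -0.001, 1.597]
wrist_force: [-1.4, 0.7, 6.3]
grip_width: 0.0432
```

>>> drive_tool(series=[0,0,-0.02,0,3,0,0,-0.04,0,3,0,0,-0.04,0,3,0,0,-0.04,0,3,0,0,-0.04,0,3,0,0,-0.04,0,3,0,0,-0.04,0,3,0,0,-0.04,0,3])

```text
t: 13.03
eef_pos: [0.4851, 0.2087, 0.059]
tcp_rot: [3.14, -0.001, 1.597]
wrist_force: [-2.7, -0.8, 8.5]
grip_width: 0.0438
```

```bash
python3 m.py w7; python3 - <<'E'
from h import *
f=np.load("w7.npz");X=cloud(f["d"],f["K"],f["E"]);z=X[...,2]
m=(abs(z-.040)<.0015);m[:284]=0;m[300:]=0;m[:,:240]=0;m[:,400:]=0
q=X[m];print("foot y",np.percentile(q[:,1],[.5,50,99.5]),"z",q[:,2].mean())
P=X[310:345,285:365].reshape(-1,3);c=P.mean(0);print("dial n",np.linalg.svd(P-c,full_matrices=False)[2][2])
for r in range(282,292,2):print(r,X[r,270:300].mean(0).round(4),X[r,350:380].mean(0).round(4))
a=cv2.imread("pics/w7.png")[...,::-1]
q,d2,K2,E2=grab("scene");u,v=proj(K2,E2,[.485,.209,.06]).astype(int)
b=cv2.resize(q[v-40:v+40,u-40:u+40],(400,400),interpolation=2);save(np.hstack([cv2.resize(a,(400,400)),b]),"v7.png")
E
```

```text
13.0333 [0.48510545 0.20873814 0.05900776] [ 3.14017388e+00 -5.05672753e-04  1.59715061e+00] [-2.7192524  -0.78895315  8.47860958]
324.75228091660813 295.59987027730375
84 (303, 271, 42, 11)
enclosing circle (477.7793884277344, 208.60269165039062) 9.836141586303711
circle fit [484.7391771  208.71953252] 11.750219413747892
foot y [0.17974635 0.20884148 0.23862717] z 0.039987270568918376
dial n [-0.94314417 -0.02401175 -0.33151548]
282 [0.4781 0.1901 0.0336] [0.4771 0.2281 0.0338]
284 [0.4781 0.1903 0.036 ] [0.4772 0.2279 0.0359]
286 [0.4781 0.1905 0.0382] [0.4772 0.2276 0.0381]
288 [0.4785 0.1906 0.0395] [0.4774 0.2275 0.0398]
290 [0.4792 0.1907 0.0401] [0.4783 0.2275 0.0401]
```

View pics/v7.png

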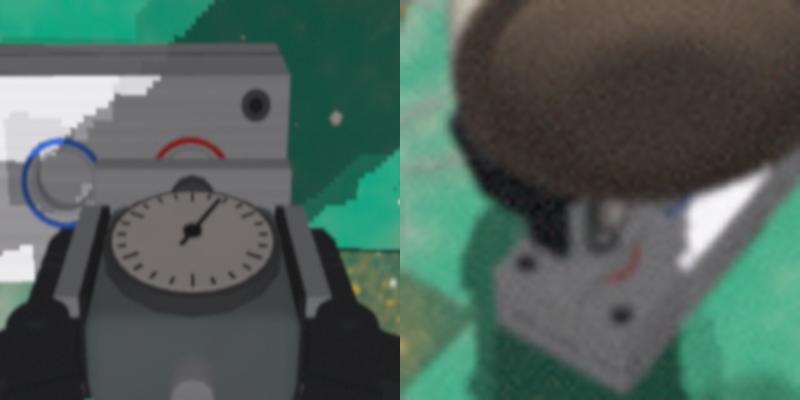

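The left view shows the foot seated over the red ring, with its front arc centred at (190,150) and the hand about 216° from zero, roughly 6 mm. The right view also shows the red arc in front of the foot. Everything fits, so I'm handing in.

```bash
python3 -c "
from station import env
s=env.get_state();print(s['t'],s['wrist_force'],abs(s['qvel']).max(),s['grip_width']);print(env.close_job())"
```

```text
13.1333 [-1.95855009 -0.05174846  9.33576303] 0.0014124201584028151 0.04331713276017518
the job is handed in; nothing more can be done
None
```

The gauge is standing upright on the red-circled pocket, still gripped and lightly pressed, with its dial to the front of the die, and the job is handed in at about 13 s. No verdict came back. I first lifted it out of the rest and pressed it flat on the plain end of the die for over a second with about 9 N. The hammer, pliers and bangle were never touched.

**Last checks**
- **Seating:** the top of the foot is at 0.040 m, so its underside is on the die face. The press force reads about 8.5–9.3 N and the arm is at rest.
- **Centring:** the rod is within about 1 mm of the red ring's centre in the wrist view.
- **Alignment:** the gauge is within about 0.01 rad of the die's direction. The dial face measured vertical at the zero check. My repeat of that fit at the end was a crude one without outlier removal and gave no usable value, so I relied on the flat foot and the tool angle.
- **Depth reading:** the hand moved about 220° from zero, which is roughly 6 mm if one turn is 10 mm. I inferred that scale from the dial.

**Disagreements**
- **Zero:** the hand looked about 12° off straight up with the foot pressed flat. That may be perspective, or my estimate of the dial angle.
- **Cameras:** the top and wrist cameras differed by about 3–4 mm on the ring's position, so I centred the rod using the wrist view alone.

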